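# Lay out carving blanks in the two rows of the tray

## Task

The carving blanks for the class are being laid out in the tray: one row for the low wide kind, the other for the narrow tall kind, as the one blank already set in each row shows. Take the four loose blanks from the table and fill both rows with their own kind, one blank flat in the middle of each ruled cell, square to the tray with its long side running across the row like the ones already there. Leave those two blanks, the jar and the sanding block (the biggest block, with a thin brown underside) where they are.

Things in the scene. Friction and masses are not known exactly. Their poses are not given: they have to be found in the camera images.
- tray: fixed plywood layout tray, 228 mm (its x, towards the far side) x 283 mm (its y, to the left), origin under its centre at table height; floor top 12 mm above the table, rim 8 mm wide standing 6 mm above the floor. Thin dark scribed lines divide the floor into 2 rows of 3 cells; a row runs along the tray's y; each cell is 100 mm along x and 85 mm along y. Turned up to 0.2 rad on the table
- front_left (a point): centre of the left cell of the front row (nearer to the robot), on the tray floor; axes as the tray's
- front_middle (a point): centre of the middle cell of the front row (nearer to the robot), on the tray floor; axes as the tray's
- front_right (a point): centre of the right cell of the front row (nearer to the robot), on the tray floor; axes as the tray's
- back_left (a point): centre of the left cell of the back row (farther from the robot), on the tray floor; axes as the tray's
- back_middle (a point): centre of the middle cell of the back row (farther from the robot), on the tray floor; axes as the tray's
- back_right (a point): centre of the right cell of the back row (farther from the robot), on the tray floor; axes as the tray's
- flat_set: low wide plain lime-wood carving blank, a cuboid 45 wide (its x) x 75 long (its y) x 22 mm high (z), 33 g; origin at the centre of its underside; already set in the tray as the first of its row, in an end cell and square to the tray; it shows which row is for this kind. Leave it where it is
- tall_set: narrow tall plain lime-wood carving blank, a cuboid 35 wide (its x) x 90 long (its y) x 30 mm high (z), 43 g; origin at the centre of its underside; already set in the tray as the first of its row, in an end cell and square to the tray; it shows which row is for this kind. Leave it where it is
- flat_1: low wide plain lime-wood carving blank, a cuboid 45 wide (its x) x 75 long (its y) x 22 mm high (z), 33 g; origin at the centre of its underside; lies loose on the table beside the tray, turned any way about the vertical
- flat_2: low wide plain lime-wood carving blank, a cuboid 45 wide (its x) x 75 long (its y) x 22 mm high (z), 33 g; origin at the centre of its underside; lies loose on the table beside the tray, turned any way about the vertical
- tall_1: narrow tall plain lime-wood carving blank, a cuboid 35 wide (its x) x 90 long (its y) x 30 mm high (z), 43 g; origin at the centre of its underside; lies loose on the table beside the tray, turned any way about the vertical
- tall_2: narrow tall plain lime-wood carving blank, a cuboid 35 wide (its x) x 90 long (its y) x 30 mm high (z), 43 g; origin at the centre of its underside; lies loose on the table beside the tray, turned any way about the vertical
- jar: bystander: small white screw-cap jar 46 mm across, 50 mm high, standing in front of the tray, origin at the centre of its underside
- sanding_block: bystander: sanding block 59 x 101 x 34 mm with a brown underside, lying in front of the tray, origin at the centre of its underside
- toolbox_corner (a point): fixed obstacle: foot of the corner nearest to the robot of the big blue toolbox, 0.27 m high, that stands left of and beyond the tray's left end; from this corner its right side runs away from the robot to about 0.27 m farther in x and 0.12 m farther right, its front side to 0.21 m farther in x and 0.50 m farther left. Keep the gripper and arm clear of it

How it is judged:
At the end, for the whole second after the job is handed in: each cell holds one blank: centre within 10 mm of the cell's, long side within 0.12 rad of the tray's x axis, flat on the floor (tilt under 0.06 rad, under 5 mm above it), at rest; one row has the three low wide blanks, the other the three narrow tall ones, the two first ones unmoved (((horizontal distance between any of flat_set, flat_1, flat_2 and front_left below 0.01 m and horizontal distance between any of flat_set, flat_1, flat_2 and front_middle below 0.01 m and horizontal distance between any of flat_set, flat_1, flat_2 and front_right below 0.01 m and horizontal distance between any of tall_set, tall_1, tall_2 and back_left below 0.01 m and horizontal distance between any of tall_set, tall_1, tall_2 and back_middle below 0.01 m and horizontal distance between any of tall_set, tall_1, tall_2 and back_right below 0.01 m) or (horizontal distance between any of tall_set, tall_1, tall_2 and front_left below 0.01 m and horizontal distance between any of tall_set, tall_1, tall_2 and front_middle below 0.01 m and horizontal distance between any of tall_set, tall_1, tall_2 and front_right below 0.01 m and horizontal distance between any of flat_set, flat_1, flat_2 and back_left below 0.01 m and horizontal distance between any of flat_set, flat_1, flat_2 and back_middle below 0.01 m and horizontal distance between any of flat_set, flat_1, flat_2 and back_right below 0.01 m)) and angle between the y axis of each of flat_set, flat_1, flat_2, tall_set, tall_1, tall_2 and the x axis of tray, either way round below 0.12 rad and angle between the z axis of each of flat_set, flat_1, flat_2, tall_set, tall_1, tall_2 and the z axis of tray, either way round below 0.06 rad and z of each of flat_set, flat_1, flat_2, tall_set, tall_1, tall_2 in the frame of tray below 0.017 m and linear speed of each of flat_set, flat_1, flat_2, tall_set, tall_1, tall_2 below 0.02 m/s); the robot touches nothing.
It fails at once if the low wide blank already in the tray is shifted by more than 10 mm (distance of flat_set from where it was at the start of the episode above 0.01 m).
It fails at once if the narrow tall blank already in the tray is shifted by more than 10 mm (distance of tall_set from where it was at the start of the episode above 0.01 m).
It fails at once if the jar is shifted by more than 20 mm (distance of jar from where it was at the start of the episode above 0.02 m).
It fails at once if the sanding block is shifted by more than 20 mm (distance of sanding_block from where it was at the start of the episode above 0.02 m).
It also fails if it takes over 72 s, if anything falls off the work surface, if the arm or the gripper's body presses on something with over 40 N, if the wrist force passes 120 N, or if a joint passes its speed limit or range.

## Robot

A 7-joint arm with a two-finger parallel gripper is mounted at the origin on a cart in front of the work surface, level with it; the furniture and walls round the work are solid. World frame = base frame: x ahead of the robot, y to its left, z up, the work surface at z = 0. Lengths are in m, angles in rad, forces in N, time in s.
With the tool pointing down it reaches from about 0.425 to 0.925 m from the base axis. Payload 6.8 kg.
Tool frame: the origin (TCP) lies where the fingers leave the gripper's body, on its centre line; the fingertips stand 73 mm ahead of it and the grasp point (between the pads) lies 54 mm ahead of it; z points along the fingers, y is the line along which they close (so a half turn about z gives the same grasp; the last joint's range is limited). The gripper opens to 85 mm and grips with 20 to 120 N. Pads are 22 mm wide; open, the fingers measure 114 mm over their backs; the gripper's body (76 mm by 85 mm) begins 54 mm behind the grasp point. The pads swing forward as they close: fully open they stand 13 mm farther back than shut.
Start: joints at [-1.21, 0.477, 0.022, 1.555, -0.011, 1.109, -0.083], TCP at [0.305, 0.602, 0.304] pointing down, gripper open.
Joint ranges: [-2.96, 2.96], [-0.34, 2.1], [-1.41, 1.46], [0.24, 2.44], [-1.37, 4.51], [0.17, 1.92], [-2.96, 2.96]. Speed limits (rad/s): [2.39, 2.39, 3.14, 3.14, 3.14, 3.14, 3.14].

## Interface

Orientations are given as a rotation vector (axis times angle).
In Python, from bench import r gives the robot as it stands.
- The arm moves only by the shell command python3 drive.py 'ROWS' [OPENING] [FORCE]. ROWS is a JSON list of rows, 1 to 5 of them, each an object with the fields dx, dy, dz (the shift in normalised numbers (1 is 1 m)), ax, ay, az (a rotation vector in normalised numbers (1 is 2 pi rad)); a field left out counts as zero; each row is the pose to reach, as a shift and turn from the pose commanded when the command began, along the tool's axes at that moment; what a row does not reach only later rows make up. A row lasts 1/10 s, in which the tool goes at most 0.05 m and 0.15 rad, less where a joint would pass 70% of its speed; a pose out of reach is approached as far as the arm can. OPENING is the finger opening in m, set as the command begins (- or left out keeps the last). The fingers move at their own pace and stop on an object; FORCE is the grip in N (left out, the last holds). Time passes only in rows, so rows that do not move let the fingers close. It prints the time, the measured TCP pose, the force, the opening and the grip force at its end. Shift and turn numbers lie between -1 and 1, and a call with a number outside is refused. Input that does not fit is refused with a message, and nothing moves.
- r.get_obs(): the state, without advancing time (a new reading comes with each control period).
- r.grab_frame(name): name is "side" or "top"; returns (picture, depth): 480x640x3 uint8, blue, green, red; 480x640 float32, m along the optical axis (not along the pixel's ray), 0 where there is no reading.
- r.camera_info(name): a dict with "camera_matrix" (3x3 intrinsics, pixels), "R" (3x3) and "t" (3): a world point X has camera coordinates R X + t. Camera axes: x right, y down, z forward; pixel columns grow to the right and rows downward; lengths in m; the calibration is good to about 2 mm. A picture is of the moment at which its call begins. camera_info takes no time and is no camera call.
- r.hand_in(): hands the job in; it is judged then, once.
The state is a dict: "clock": time; "joints": joint angles; "qvel": joint speeds; "tau": joint torques, N m; "tcp_pos": TCP position; "orientation": TCP orientation; "contact_force": force on the tool from outside, world axes, zero at the start; "moment": the same for the moment, N m; "grip_width": finger opening in m; "gripper_force": force on a finger pad.
Only numpy, scipy, OpenCV 4.12 (cv2) and the standard library are available. Lean on these libraries where they do the work, as an engineer would, in place of code of your own. Each camera call takes 0.05 s, during which the arm holds its last target. There are 200 camera calls.

## Working session

There is one attempt and no reset: what is moved stays moved. The work goes in short steps, Python scripts to look and compute and a shell command to move; the robot and the scene stay as the last step left them, time stands still between calls to the robot, and variables do not carry over. Pictures are saved under pics/ and viewed, at most 10 in all, crops included, and the job is handed in when it is done.

```bash
ls; mkdir -p pics; python3 - <<'E'
from bench import r
import cv2,numpy as np
for n in("top","side"):
    p,d=r.grab_frame(n); cv2.imwrite(f"pics/{n}0.png",p); np.save(f"pics/{n}0.npy",d)
    c=r.camera_info(n); print(n,c)
print(r.get_obs())
E
```

```text
bench.py
drive.py
pics
top {'camera_matrix': array([[454.4963343 ,   0.        , 317.95725055],
       [  0.        , 454.4963343 , 233.07129654],
       [  0.        ,   0.        ,   1.        ]]), 'R': array([[ 0.02718193, -0.99959822,  0.00803405],
       [-0.98395195, -0.0281726 , -0.17619551],
       [ 0.17635106, -0.00311579, -0.9843224 ]]), 't': array([-0.03855006,  0.51568781,  1.03167478])}
side {'camera_matrix': array([[457.2987023 ,   0.        , 323.178598  ],
       [  0.        , 457.2987023 , 233.97203776],
       [  0.        ,   0.        ,   1.        ]]), 'R': array([[ 0.91734786, -0.39794932, -0.01045192],
       [-0.20885254, -0.45876058, -0.86366622],
       [ 0.33890045,  0.79446527, -0.50395577]]), 't': array([-0.48158958,  0.13713133,  0.84983273])}
{'clock': 0.1, 'joints': array([-1.2100716 ,  0.47771096,  0.02235559,  1.55637769, -0.01153869,
        1.10932663, -0.0831223 ]), 'qvel': array([-0.00014307, -0.0034241 ,  0.00145723, -0.00216465, -0.00158591,
        0.00102247,  0.00051672]), 'tau': array([ 3.93728682e-03, -5.97760427e+01,  1.61345132e+00, -2.81954849e+01,
        1.27504629e-02,  5.01527640e-03,  1.08142615e-05]), 'tcp_pos': array([0.30479704, 0.60177828, 0.30301683]), 'orientation': array([-7.29680038e-01, -3.05536842e+00,  2.61980956e-03]), 'contact_force': array([ 0.2772666 ,  0.07529012, -0.38222383]), 'moment': array([-0.02026414,  0.00155567, -0.03306366]), 'gripper_force': 0.0, 'grip_width': 0.08533749149968384}
```

View pics/top0.png

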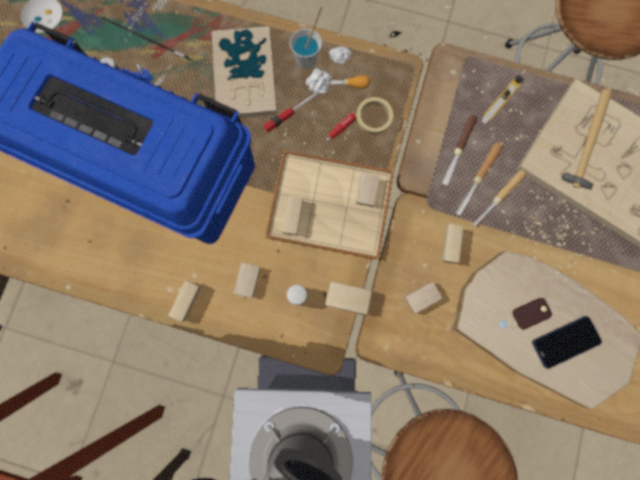

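View pics/side0.png

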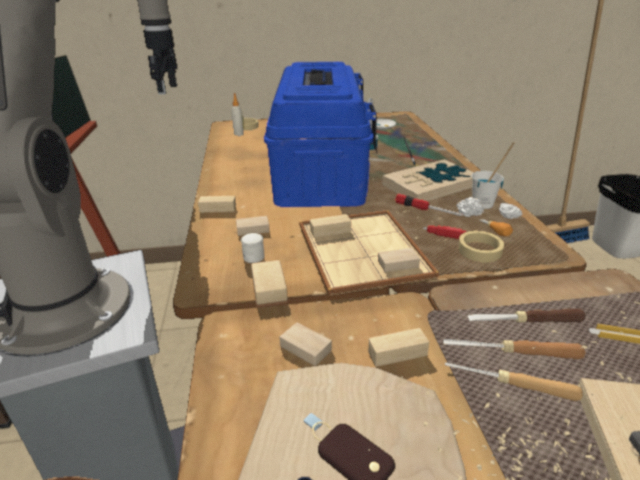

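```bash
cat > h.py <<'E'
from bench import r
import cv2,numpy as np
from scipy.spatial.transform import Rotation as Ro
def unproj(n,u,v,z=None,d=None):
    c=r.camera_info(n);K=c["camera_matrix"];R=c["R"];t=c["t"]
    u=np.asarray(u,float);v=np.asarray(v,float)
    ray=np.stack([(u-K[0,2])/K[0,0],(v-K[1,2])/K[1,1],np.ones_like(u)],-1)
    if d is not None: return (ray*np.asarray(d)[...,None]-t)@R
    o=-R.T@t; w=ray@R
    return o+w*((z-o[2])/w[...,2])[...,None]
def proj(n,X):
    c=r.camera_info(n);p=(np.asarray(X)@c["R"].T+c["t"])@c["camera_matrix"].T
    return p[...,:2]/p[...,2:]
def cloud(n,d):
    v,u=np.mgrid[:480,:640]; P=unproj(n,u,v,d=d); P[d==0]=np.nan; return P
def blobs(n,d,lo=0.012,hi=0.045,box=(0.25,0.95,-0.45,0.5),mn=100):
    P=cloud(n,d); x,y,z=P[...,0],P[...,1],P[...,2]
    m=((z>lo)&(z<hi)&(x>box[0])&(x<box[1])&(y>box[2])&(y<box[3])).astype(np.uint8)
    k,l,s,c=cv2.connectedComponentsWithStats(m,connectivity=4)
    for i in range(1,k):
        if s[i,4]<mn or s[i,4]>3000: continue
        zt=np.median(P[...,2][l==i]); q=(l==i)&(abs(z-zt)<0.005)
        (cx,cy),(w,h),a=cv2.minAreaRect(P[q][:,:2].astype(np.float32))
        if w>h: w,h,a=h,w,a-90   # long side direction = a+90
        print(n,"px",c[i].round(),"n",s[i,4],"ztop %.3f"%zt,"c %.3f %.3f"%(cx,cy),"w %.3f l %.3f"%(w,h),"long yaw %.3f"%((np.radians(a+90)+np.pi/2)%np.pi-np.pi/2))
E
python3 - <<'E'
from h import *
for n in("top","side"):
    d=np.load(f"pics/{n}0.npy"); blobs(n,d)
    P=cloud(n,d)
    for (u,v) in ([(300,340),(330,180),(330,210)] if n=="top" else [(230,300)]): print(u,v,P[v-3:v+4,u-3:u+4].reshape(-1,3).mean(0).round(3),P[v-3:v+4,u-3:u+4,2].std().round(4))
p=cv2.imread("pics/top0.png"); cv2.imwrite("pics/tray.png",cv2.resize(p[145:265,260:400],None,fx=5,fy=5,interpolation=cv2.INTER_CUBIC))
cv2.imwrite("pics/loose.png",cv2.resize(p[215:330,160:480],None,fx=2.5,fy=2.5,interpolation=cv2.INTER_CUBIC))
E
```

```text
top px [245.  89.] n 2782 ztop 0.034 c 0.888 0.174 w 0.139 l 0.151 long yaw -1.453
top px [319.  83.] n 389 ztop 0.036 c 0.913 -0.013 w 0.054 l 0.058 long yaw -0.464
top px [357.  82.] n 260 ztop 0.027 c 0.917 -0.117 w 0.035 l 0.054 long yaw -1.374
top px [281. 118.] n 382 ztop 0.025 c 0.811 0.082 w 0.026 l 0.090 long yaw -0.895
top px [362. 119.] n 821 ztop 0.025 c 0.822 -0.120 w 0.092 l 0.168 long yaw -1.410
top px [461. 143.] n 505 ztop 0.021 c 0.752 -0.374 w 0.024 l 0.188 long yaw -0.428
top px [483. 170.] n 240 ztop 0.022 c 0.695 -0.435 w 0.022 l 0.083 long yaw -0.538
top px [233. 206.] n 278 ztop 0.028 c 0.589 0.182 w 0.006 l 0.223 long yaw -0.417
top px [452. 244.] n 615 ztop 0.030 c 0.505 -0.349 w 0.036 l 0.090 long yaw -0.156
top px [467. 305.] n 420 ztop 0.031 c 0.366 -0.395 w 0.083 l 0.224 long yaw -0.103
top px [246. 280.] n 613 ztop 0.023 c 0.403 0.144 w 0.045 l 0.075 long yaw -0.198
top px [183. 301.] n 656 ztop 0.031 c 0.349 0.288 w 0.036 l 0.090 long yaw -0.380
top px [348. 298.] n 1065 ztop 0.034 c 0.367 -0.098 w 0.058 l 0.100 long yaw 1.378
top px [423. 298.] n 626 
[... 596 characters left out ...]
1. 227.] n 240 ztop 0.023 c 0.913 -0.117 w 0.029 l 0.062 long yaw -1.435
side px [470. 240.] n 1044 ztop 0.023 c 0.821 -0.122 w 0.093 l 0.171 long yaw -1.399
side px [253. 250.] n 294 ztop 0.029 c 0.365 0.007 w 0.020 l 0.045 long yaw -0.318
side px [269. 280.] n 1185 ztop 0.034 c 0.367 -0.101 w 0.058 l 0.103 long yaw 1.378
side px [538. 315.] n 994 ztop 0.019 c 0.748 -0.378 w 0.023 l 0.193 long yaw -0.425
side px [306. 341.] n 1112 ztop 0.022 c 0.372 -0.280 w 0.047 l 0.077 long yaw -1.036
side px [398. 344.] n 1367 ztop 0.030 c 0.503 -0.352 w 0.038 l 0.090 long yaw -0.163
side px [514. 345.] n 577 ztop 0.019 c 0.664 -0.423 w 0.021 l 0.134 long yaw -0.505
230 300 [ 0.288 -0.103 -0.001] 0.0015
```

View pics/tray.png

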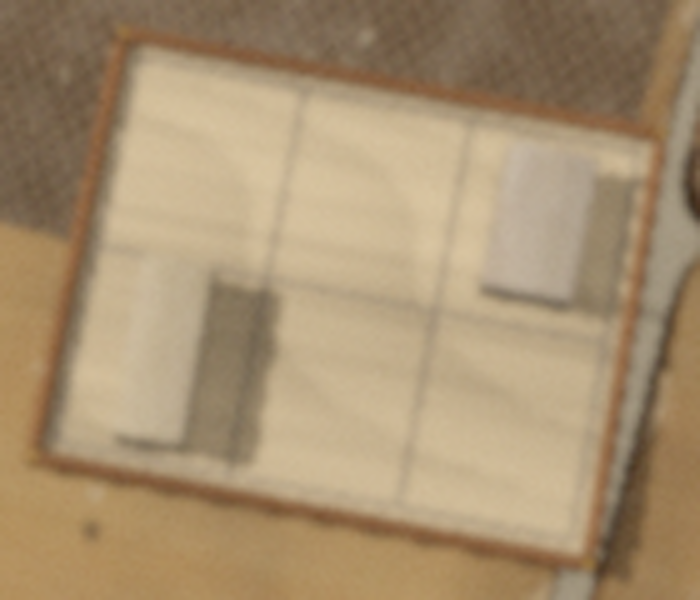

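View pics/loose.png

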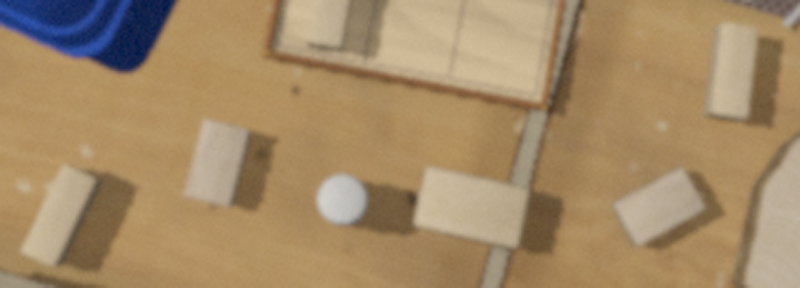

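```bash
python3 - <<'E'
from h import *
d=np.load("pics/top0.npy"); blobs("top",d,lo=0.024,hi=0.06,box=(.48,.75,-.22,.14),mn=200)
d=np.load("pics/side0.npy"); blobs("side",d,lo=0.024,hi=0.06,box=(.48,.75,-.22,.14),mn=200)
px=np.array([[122,30],[662,132],[592,568],[35,462],[271,281],[437,312],[303,90],[470,122],[402,502]])
T=np.array([[114,141.5],[114,-141.5],[-114,-141.5],[-114,141.5],[0,42.5],[0,-42.5],[100,42.5],[100,-42.5],[-100,-42.5]])/1e3
z=np.r_[[.018]*4,[.012]*5]
s=(px+.5)/5-.5+[260,145]
W=np.array([unproj("top",u,v,z=h) for (u,v),h in zip(s,z)])[:,:2]
Rm,_=Ro.align_vectors(np.c_[W-W.mean(0),0*z],np.c_[T-T.mean(0),0*z]); a=Rm.as_rotvec()[2]
A=np.array([[np.cos(a),-np.sin(a)],[np.sin(a),np.cos(a)]]); c=W.mean(0)-A@T.mean(0)
print("tray",c,a,"res mm\n",((W-c-T@A.T)*1e3).round(1))
for n,x,y in [("FL",-.05,.085),("FM",-.05,0),("FR",-.05,-.085),("BL",.05,.085),("BM",.05,0),("BR",.05,-.085)]: print(n,(c+A@[x,y]).round(4))
o=r.get_obs();print(Ro.from_rotvec(o["orientation"]).as_matrix().round(3))
E
```

```text
top px [367. 190.] n 560 ztop 0.035 c 0.631 -0.141 w 0.045 l 0.077 long yaw -0.180
top px [292. 216.] n 571 ztop 0.043 c 0.560 0.040 w 0.035 l 0.090 long yaw -0.134
side px [330. 223.] n 560 ztop 0.041 c 0.559 0.036 w 0.041 l 0.091 long yaw -0.108
side px [398. 257.] n 601 ztop 0.034 c 0.631 -0.143 w 0.049 l 0.075 long yaw -0.158
tray [ 0.59714652 -0.05222802] -0.15730824346132602 res mm
 [[-2.3 -2.9]
 [-3.3  5. ]
 [ 1.8  3.4]
 [ 1.6 -5.3]
 [-0.2 -1.5]
 [-0.3 -0.1]
 [ 0.4  0.9]
 [-0.6  0.6]
 [ 2.9 -0.2]]
FL [0.5611 0.0396]
FM [ 0.5478 -0.0444]
FR [ 0.5344 -0.1283]
BL [0.6598 0.0239]
BM [ 0.6465 -0.0601]
BR [ 0.6332 -0.144 ]
[[-0.892  0.452 -0.001]
 [ 0.452  0.892 -0.002]
 [-0.    -0.002 -1.   ]]
```

Careful with the scale: turns go in shares of 2 pi rad. That gives: -0.098 rad / 6.2832 = -0.0156.

```bash
cat > to.py <<'E'
# to.py x y z [closing-yaw]: remaining shift/turn in tool axes (prints only); tips: lowest points seen near tool
import sys; from h import *
o=r.get_obs(); R=Ro.from_rotvec(o["orientation"]); p=o["tcp_pos"]
x,y,z,a=map(float,sys.argv[1:5])
t=Ro.from_matrix([[-np.sin(a),np.cos(a),0],[np.cos(a),np.sin(a),0],[0,0,-1]]) 
t=min([t,t*Ro.from_rotvec([0,0,np.pi])],key=lambda q:(R.inv()*q).magnitude())
print("go",R.inv().apply(np.array([x,y,z])-p).round(4),(R.inv()*t).as_rotvec().round(3),"t",round(o["clock"],2),"j",o["joints"].round(2))
E
python3 drive.py '[{"dx":-0.182,"dy":-0.261,"dz":0.1,"az":-0.0156},{"dx":-0.182,"dy":-0.261,"dz":0.1,"az":-0.0156},{"dx":-0.182,"dy":-0.261,"dz":0.1,"az":-0.0156},{"dx":-0.182,"dy":-0.261,"dz":0.1,"az":-0.0156},{"dx":-0.182,"dy":-0.261,"dz":0.1,"az":-0.0156}]' .06 40
python3 to.py .349 .287 .15 1.2
```

```text
clock: 0.6
tcp_pos: [0.3381, 0.3638, 0.2282]
orientation: [-0.579, -3.088, 0.0]
contact_force: [0.8, 0.4, 0.3]
grip_width: 0.0599
gripper_force: 0.0
go [-0.038  -0.0677  0.0782] [-0. -0. -0.] t 0.6 j [-0.97  0.28  0.03  2.05 -0.01  0.81  0.26]
```

```bash
python3 drive.py '[{"dx":-0.038,"dy":-0.068,"dz":0.078},{"dx":-0.038,"dy":-0.068,"dz":0.078},{"dx":-0.038,"dy":-0.068,"dz":0.078},{"dx":-0.038,"dy":-0.068,"dz":0.078}]'
python3 to.py .349 .287 .09 1.2
python3 - <<'E'
from h import *
p=r.get_obs()["tcp_pos"]
for n in("side","top"):
    im,d=r.grab_frame(n);P=cloud(n,d).reshape(-1,3)
    m=(abs(P[:,0]-p[0])<.08)&(abs(P[:,1]-p[1])<.08)&(P[:,2]>.045)&(P[:,2]<p[2]+.05)
    print(n,p.round(4),m.sum(),"lowest below tcp",np.percentile(p[2]-P[m][:,2],[90,95,98,99,99.7]).round(4))
    u,v=proj(n,p).astype(int); 
    if n=="side":cv2.imwrite("pics/hov.png",cv2.resize(im[v-60:v+60,max(u-80,0):u+80],None,fx=5,fy=5))
E
```

```text
clock: 1.0
tcp_pos: [0.3486, 0.2869, 0.1497]
orientation: [-0.583, -3.085, 0.005]
contact_force: [0.2, -0.4, -0.2]
grip_width: 0.0599
gripper_force: 0.0
go [-0.0004  0.0005  0.0597] [-0.004 -0.001 -0.003] t 1.0 j [-0.86  0.35  0.04  2.2  -0.02  0.59  0.39]
side [0.3486 0.2869 0.1497] 824 lowest below tcp [0.0523 0.0585 0.064  0.0658 0.0681]
top [0.3486 0.2869 0.1497] 326 lowest below tcp [0.0109 0.0145 0.0179 0.0482 0.0561]
```

View pics/hov.png

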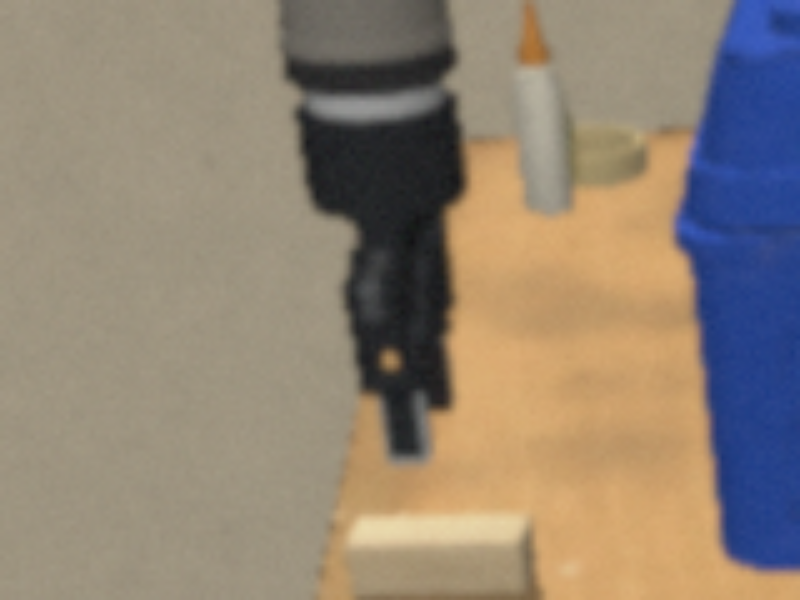

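```bash
python3 drive.py '[{"dz":0.04},{"dz":0.072},{"dz":0.072}]'
python3 drive.py '[{},{},{},{},{}]' .02 40
python3 to.py .5344 -.1283 .18 1.414
```

```text
clock: 1.4
tcp_pos: [0.3478, 0.2898, 0.0771]
orientation: [-0.575, -3.086, 0.004]
contact_force: [-0.7, -0.8, 0.4]
grip_width: 0.06
gripper_force: 0.0
clock: 1.9
tcp_pos: [0.3499, 0.2901, 0.0807]
orientation: [0.578, 3.086, 0.005]
contact_force: [-1.0, 0.0, 8.4]
grip_width: 0.0342
gripper_force: 41.3
go [-0.3236 -0.3229 -0.1001] [ 0.003  0.002 -0.214] t 1.9 j [-0.85  0.49  0.03  2.23 -0.03  0.42  0.4 ]
```

In the tool's units: -0.214 rad / 6.2832 = -0.0341.

```bash
python3 drive.py '[{"dz":-0.05},{"dz":-0.1},{"dx":-0.032,"dy":-0.032,"dz":-0.1,"az":-0.0127},{"dx":-0.065,"dy":-0.065,"dz":-0.1,"az":-0.0341},{"dx":-0.098,"dy":-0.098,"dz":-0.1,"az":-0.0341}]'
python3 drive.py '[{"dx":-0.175,"dy":-0.265},{"dx":-0.175,"dy":-0.265},{"dx":-0.175,"dy":-0.265},{"dx":-0.175,"dy":-0.265},{"dx":-0.175,"dy":-0.265}]'
python3 to.py .5344 -.1283 .12 1.414
```

```text
clock: 2.4
tcp_pos: [0.4056, 0.1617, 0.1806]
orientation: [0.236, 3.13, 0.004]
contact_force: [0.8, -0.8, -0.6]
grip_width: 0.0343
gripper_force: 40.4
clock: 2.9
tcp_pos: [0.5091, -0.0675, 0.1802]
orientation: [0.246, 3.13, 0.001]
contact_force: [0.1, 0.9, -0.2]
grip_width: 0.0343
gripper_force: 40.4
go [-0.0343 -0.0561  0.0602] [0.001 0.002 0.   ] t 2.9 j [-0.11  0.38  0.15  2.06 -0.09  0.71  1.51]
```

```bash
python3 drive.py '[{"dx":-0.034,"dy":-0.056,"dz":0.06},{"dx":-0.034,"dy":-0.056,"dz":0.06},{"dx":-0.034,"dy":-0.056,"dz":0.06}]'
python3 to.py .5344 -.1283 .0937 1.414
```

```text
clock: 3.2
tcp_pos: [0.5323, -0.1307, 0.1169]
orientation: [-0.255, -3.128, 0.003]
contact_force: [-1.2, 0.1, -0.8]
grip_width: 0.0339
gripper_force: 40.3
go [-0.0017  0.0027  0.0232] [-0.002 -0.003 -0.006] t 3.2 j [ 0.01  0.53  0.14  2.01 -0.12  0.62  1.64]
```

```bash
python3 drive.py '[{},{},{"dz":0.014},{"dz":0.014},{"dz":0.014}]' 
python3 to.py .5344 -.1283 .0937 1.414
```

```text
clock: 3.7
tcp_pos: [0.5329, -0.1254, 0.1048]
orientation: [-0.244, -3.131, -0.0]
contact_force: [0.6, -0.3, 0.4]
grip_width: 0.034
gripper_force: 40.3
go [-0.0019 -0.0027  0.0111] [ 0.    -0.001  0.001] t 3.7 j [ 0.01  0.55  0.13  2.01 -0.13  0.59  1.65]
```

```bash
python3 drive.py '[{"dx":-0.001,"dy":-0.001,"dz":0.006},{"dx":-0.001,"dy":-0.001,"dz":0.011},{"dx":-0.001,"dy":-0.001,"dz":0.011},{"dx":-0.001,"dy":-0.001,"dz":0.011}]' 
python3 to.py .5344 -.1283 .0937 1.414
```

```text
clock: 4.1
tcp_pos: [0.5339, -0.1274, 0.0937]
orientation: [-0.246, -3.131, -0.0]
contact_force: [0.7, 0.5, -1.1]
grip_width: 0.0338
gripper_force: 40.3
go [-0.0007 -0.0009 -0.    ] [-0.    -0.001 -0.   ] t 4.1 j [ 0.02  0.57  0.13  2.01 -0.13  0.57  1.65]
```

```bash
python3 drive.py '[{"dz":0.002},{"dz":0.002}]'
python3 drive.py '[{},{},{}]' .06
python3 drive.py '[{"dz":-0.03},{"dz":-0.08},{"dy":-0.03,"dz":-0.1},{"dy":-0.06,"dz":-0.1}]'
python3 drive.py '[{"dx":-0.005,"dy":-0.164},{"dx":-0.005,"dy":-0.164},{"dx":-0.005,"dy":-0.164},{"dx":-0.005,"dy":-0.164}]'
python3 to.py .504 -.350 .084 1.41
python3 - <<'E'
from h import *
d=r.grab_frame("top")[1]; blobs("top",d,lo=0.024,hi=0.06,box=(.48,.75,-.22,.14),mn=200)
E
```

```text
clock: 4.3
tcp_pos: [0.5342, -0.1274, 0.0927]
orientation: [0.246, 3.132, 0.0]
contact_force: [-3.3, 0.5, 7.6]
grip_width: 0.0343
gripper_force: 41.4
clock: 4.6
tcp_pos: [0.5341, -0.1273, 0.0919]
orientation: [0.246, 3.132, 0.0]
contact_force: [0.3, -0.3, -0.4]
grip_width: 0.0596
gripper_force: 0.0
clock: 5.0
tcp_pos: [0.5269, -0.1869, 0.1956]
orientation: [0.241, 3.125, -0.001]
contact_force: [0.8, -0.8, -0.3]
grip_width: 0.0599
gripper_force: 0.0
clock: 5.4
tcp_pos: [0.5013, -0.3562, 0.1922]
orientation: [-0.258, -3.131, 0.006]
contact_force: [-0.2, -0.6, -0.1]
grip_width: 0.0601
gripper_force: 0.0
go [-0.0016  0.007   0.1082] [-0.004  0.    -0.004] t 5.4 j [ 0.36  0.51  0.21  1.81 -0.13  0.83  2.04]
top px [367. 190.] n 561 ztop 0.035 c 0.631 -0.141 w 0.045 l 0.076 long yaw -0.167
top px [292. 215.] n 568 ztop 0.043 c 0.560 0.040 w 0.035 l 0.090 long yaw -0.136
top px [360. 228.] n 570 ztop 0.043 c 0.535 -0.126 w 0.035 l 0.091 long yaw -0.155
```

```bash
python3 drive.py '[{"dy":0.001,"dz":0.05},{"dy":0.001,"dz":0.08},{"dy":0.001,"dz":0.08},{"dy":0.001,"dz":0.08},{"dy":0.001,"dz":0.08}]'
python3 to.py .504 -.350 .082 1.41
```

```text
clock: 5.95
tcp_pos: [0.5054, -0.3486, 0.1138]
orientation: [0.245, 3.129, -0.002]
contact_force: [-0.2, 0.4, 0.1]
grip_width: 0.06
gripper_force: 0.0
go [ 0.0012 -0.0016  0.0318] [-0.001  0.003  0.005] t 5.95 j [ 0.37  0.61  0.18  1.85 -0.16  0.69  2.05]
```

```bash
python3 drive.py '[{"dy":-0.001,"dz":0.02},{"dy":-0.001,"dz":0.032},{"dy":-0.001,"dz":0.032}]'
python3 drive.py '[{},{},{},{}]' .02 40
python3 to.py .5478 -.0444 .18 1.414
```

```text
clock: 6.25
tcp_pos: [0.5037, -0.3488, 0.0795]
orientation: [-0.246, -3.131, -0.001]
contact_force: [0.4, 0.8, 1.1]
grip_width: 0.06
gripper_force: 0.0
clock: 6.65
tcp_pos: [0.5046, -0.3498, 0.081]
orientation: [0.246, 3.13, -0.001]
contact_force: [0.0, -0.4, 6.3]
grip_width: 0.0341
gripper_force: 41.8
go [ 0.0049  0.3083 -0.0992] [-0.001  0.002 -0.   ] t 6.65 j [ 0.38  0.66  0.16  1.86 -0.17  0.63  2.07]
```

```bash
python3 drive.py '[{"dz":-0.05},{"dz":-0.1},{"dy":0.045,"dz":-0.1},{"dx":0.002,"dy":0.09,"dz":-0.1},{"dx":0.002,"dy":0.13,"dz":-0.1}]'
python3 drive.py '[{"dx":0.003,"dy":0.178},{"dx":0.003,"dy":0.178},{"dx":0.003,"dy":0.178},{"dx":0.003,"dy":0.178},{"dx":0.003,"dy":0.178}]'
python3 drive.py '[{"dz":0.03},{"dz":0.06},{"dz":0.06},{"dz":0.06}]'
python3 to.py .5478 -.0444 .094 1.414
```

```text
clock: 7.15
tcp_pos: [0.5223, -0.2186, 0.1805]
orientation: [0.246, 3.131, 0.001]
contact_force: [0.8, 0.7, -1.0]
grip_width: 0.034
gripper_force: 41.1
clock: 7.65
tcp_pos: [0.5478, -0.0383, 0.18]
orientation: [0.233, 3.133, 0.004]
contact_force: [-0.3, -0.3, -0.1]
grip_width: 0.034
gripper_force: 41.1
clock: 8.05
tcp_pos: [0.5469, -0.0452, 0.1201]
orientation: [-0.248, -3.131, 0.001]
contact_force: [-0.1, 0.6, -0.9]
grip_width: 0.0342
gripper_force: 41.1
go [-0.0008  0.0009  0.0261] [-0.001 -0.001 -0.001] t 8.05 j [-0.14  0.52  0.14  2.   -0.12  0.62  1.49]
```

In the tool's units: 0.4 rad / 6.2832 = 0.0637.

```bash
python3 drive.py '[{"dx":-0.001,"dy":0.001,"dz":0.015},{"dx":-0.001,"dy":0.001,"dz":0.028},{"dx":-0.001,"dy":0.001,"dz":0.028},{"dx":-0.001,"dy":0.001,"dz":0.028}]'
python3 drive.py '[{},{},{}]' .06
python3 drive.py '[{"dz":-0.03},{"dz":-0.08},{"dx":0.02,"dy":-0.035,"dz":-0.1,"az":0.0159},{"dx":0.04,"dy":-0.07,"dz":-0.1,"az":0.0398},{"dx":0.06,"dy":-0.11,"dz":-0.1,"az":0.0637}]'
python3 to.py .373 -.278 .16 .526
```

```text
clock: 8.45
tcp_pos: [0.5483, -0.0436, 0.0915]
orientation: [-0.246, -3.132, -0.0]
contact_force: [-0.3, -0.5, -0.6]
grip_width: 0.0343
gripper_force: 43.5
clock: 8.75
tcp_pos: [0.5483, -0.0435, 0.092]
orientation: [0.246, 3.132, 0.0]
contact_force: [0.2, -0.1, 0.0]
grip_width: 0.06
gripper_force: 0.0
clock: 9.25
tcp_pos: [0.4717, -0.1432, 0.1931]
orientation: [0.869, 3.016, 0.002]
contact_force: [-0.6, -0.4, -0.8]
grip_width: 0.0601
gripper_force: 0.0
go [ 0.0119 -0.1667  0.0327] [0.002 0.002 0.484] t 9.25 j [-0.08  0.33  0.29  2.1  -0.15  0.72  1.32]
```

In the tool's units: 0.484 rad / 6.2832 = 0.077.

```bash
python3 drive.py '[{"dx":0.012,"dy":-0.167,"dz":0.03,"az":0.077},{"dx":0.012,"dy":-0.167,"dz":0.03,"az":0.077},{"dx":0.012,"dy":-0.167,"dz":0.03,"az":0.077},{"dx":0.012,"dy":-0.167,"dz":0.03,"az":0.077},{"dx":0.012,"dy":-0.167,"dz":0.03,"az":0.077}]' .068
python3 drive.py '[{"dz":0.03},{"dz":0.045},{"dz":0.045}]'
python3 to.py .373 -.278 .08 .526
python3 - <<'E'
from h import *
d=r.grab_frame("top")[1]; blobs("top",d,lo=0.024,hi=0.06,box=(.48,.75,-.22,.14),mn=200)
E
```

```text
clock: 9.75
tcp_pos: [0.3708, -0.2807, 0.1617]
orientation: [-1.571, -2.72, 0.002]
contact_force: [-0.4, 0.2, 0.2]
grip_width: 0.068
gripper_force: 0.0
clock: 10.05
tcp_pos: [0.3735, -0.2766, 0.1156]
orientation: [-1.557, -2.725, -0.001]
contact_force: [-0.1, -0.3, 0.0]
grip_width: 0.0683
gripper_force: 0.0
go [-0.0011 -0.001   0.0356] [-0.001 -0.003  0.006] t 10.05 j [ 0.2   0.46  0.37  2.21 -0.32  0.53  1.35]
top px [367. 190.] n 559 ztop 0.035 c 0.631 -0.141 w 0.045 l 0.076 long yaw -0.177
top px [292. 216.] n 565 ztop 0.043 c 0.560 0.040 w 0.035 l 0.090 long yaw -0.136
top px [326. 221.] n 552 ztop 0.043 c 0.548 -0.042 w 0.035 l 0.091 long yaw -0.155
top px [360. 228.] n 572 ztop 0.043 c 0.535 -0.126 w 0.035 l 0.091 long yaw -0.154
```

```bash
python3 drive.py '[{"dx":-0.001,"dy":-0.001,"dz":0.02},{"dx":-0.001,"dy":-0.001,"dz":0.036},{"dx":-0.001,"dy":-0.001,"dz":0.036}]'
python3 drive.py '[{},{},{},{}]' .03 40
python3 to.py .6465 -.0601 .18 1.414
```

```text
clock: 10.4
tcp_pos: [0.3733, -0.2789, 0.0806]
orientation: [-1.56, -2.726, -0.001]
contact_force: [0.1, -0.5, 0.3]
grip_width: 0.0681
gripper_force: 0.0
clock: 10.8
tcp_pos: [0.3739, -0.2798, 0.0822]
orientation: [1.561, 2.724, 0.001]
contact_force: [-0.9, 0.8, 8.1]
grip_width: 0.044
gripper_force: 41.2
go [ 0.0515  0.3464 -0.0973] [ 0.001  0.002 -0.884] t 10.8 j [ 0.25  0.52  0.32  2.22 -0.37  0.45  1.39]
```

In the tool's units: -0.4 rad / 6.2832 = -0.0637.

```bash
python3 drive.py '[{"dz":-0.05},{"dz":-0.1},{"dx":0.006,"dy":0.04,"dz":-0.1,"az":-0.0191},{"dx":0.012,"dy":0.08,"dz":-0.1,"az":-0.0398},{"dx":0.018,"dy":0.12,"dz":-0.1,"az":-0.0637}]'
python3 to.py .6465 -.0601 .18 1.414
```

```text
clock: 11.3
tcp_pos: [0.4689, -0.2025, 0.1825]
orientation: [0.981, 2.982, 0.0]
contact_force: [0.8, -0.5, 0.1]
grip_width: 0.0437
gripper_force: 41.4
go [-0.0583  0.22    0.0029] [ 0.001  0.003 -0.479] t 11.3 j [ 0.01  0.38  0.33  2.07 -0.19  0.71  1.4 ]
```

In the tool's units: -0.479 rad / 6.2832 = -0.0762.

```bash
python3 drive.py '[{"dx":-0.058,"dy":0.22,"az":-0.0762},{"dx":-0.058,"dy":0.22,"az":-0.0762},{"dx":-0.058,"dy":0.22,"az":-0.0762},{"dx":-0.058,"dy":0.22,"az":-0.0762},{"dx":-0.058,"dy":0.22,"az":-0.0762}]'
python3 drive.py '[{"dz":0.03},{"dz":0.06},{"dz":0.06},{"dz":0.06}]'
python3 to.py .6465 -.0601 .0945 1.414
```

```text
clock: 11.8
tcp_pos: [0.6486, -0.0574, 0.1818]
orientation: [0.246, 3.129, 0.003]
contact_force: [-0.1, -0.1, 0.3]
grip_width: 0.0438
gripper_force: 41.4
clock: 12.2
tcp_pos: [0.6454, -0.0619, 0.1215]
orientation: [-0.254, -3.131, 0.001]
contact_force: [1.0, -0.4, 0.1]
grip_width: 0.0438
gripper_force: 41.3
go [-0.0008  0.002   0.027 ] [-0.001 -0.001 -0.005] t 12.2 j [-0.12  0.65  0.17  1.76 -0.15  0.75  1.53]
```

In the tool's units: 0.044 rad / 6.2832 = 0.007.

```bash
python3 drive.py '[{"dx":-0.001,"dy":0.001,"dz":0.015},{"dx":-0.001,"dy":0.001,"dz":0.0285},{"dx":-0.001,"dy":0.001,"dz":0.0285},{"dx":-0.001,"dy":0.001,"dz":0.0285}]'
python3 drive.py '[{},{},{}]' .065
python3 drive.py '[{"dz":-0.03},{"dz":-0.08},{"dx":0.04,"dy":0.02,"dz":-0.1},{"dx":0.08,"dy":0.04,"dz":-0.1},{"dx":0.12,"dy":0.06,"dz":-0.1,"az":0.007}]'
python3 to.py .407 .1412 .16 1.37
python3 - <<'E'
from h import *
d=r.grab_frame("top")[1]; blobs("top",d,lo=0.024,hi=0.06,box=(.48,.75,-.22,.14),mn=200)
d=r.grab_frame("side")[1]; P=cloud("side",d); m=(P[...,2]>.05)&(P[...,2]<.25)&(P[...,0]>.4)&(P[...,0]<.8)&(P[...,1]>.08)&(P[...,1]<.4)
im=r.camera_info("side"); Q=P[m]; print("toolbox right edge y by x",[(x,Q[(abs(Q[:,0]-x)<.015)][:,1].min().round(3)) for x in(.48,.52,.56,.6,.66,.7) if (abs(Q[:,0]-x)<.015).any()])
E
```

```text
clock: 12.6
tcp_pos: [0.6467, -0.061, 0.0922]
orientation: [0.254, 3.131, 0.0]
contact_force: [0.9, 0.7, 0.4]
grip_width: 0.0442
gripper_force: 45.4
clock: 12.9
tcp_pos: [0.6465, -0.0609, 0.0924]
orientation: [-0.254, -3.131, 0.0]
contact_force: [-0.0, 0.4, -0.4]
grip_width: 0.0652
gripper_force: 0.0
clock: 13.4
tcp_pos: [0.5371, 0.0184, 0.1935]
orientation: [0.324, 3.123, 0.002]
contact_force: [0.8, 0.9, 0.4]
grip_width: 0.0653
gripper_force: 0.0
go [0.1526 0.0934 0.0333] [ 0.001  0.002 -0.006] t 13.4 j [-0.31  0.39  0.19  2.   -0.11  0.76  1.31]
top px [334. 183.] n 540 ztop 0.035 c 0.645 -0.059 w 0.045 l 0.075 long yaw -0.173
top px [367. 190.] n 564 ztop 0.035 c 0.631 -0.141 w 0.045 l 0.076 long yaw -0.178
top px [329. 221.] n 247 ztop 0.043 c 0.548 -0.050 w 0.029 l 0.092 long yaw 0.036
top px [360. 228.] n 572 ztop 0.043 c 0.535 -0.126 w 0.035 l 0.091 long yaw -0.152
toolbox right edge y by x [(0.48, np.float64(0.204)), (0.52, np.float64(0.08)), (0.56, np.float64(0.172)), (0.6, np.float64(0.154)), (0.66, np.float64(0.129)), (0.7, np.float64(0.121))]
```

```bash
python3 drive.py '[{"dx":0.153,"dy":0.093,"dz":0.03},{"dx":0.153,"dy":0.093,"dz":0.03},{"dx":0.153,"dy":0.093,"dz":0.03},{"dx":0.153,"dy":0.093,"dz":0.03},{"dx":0.153,"dy":0.093,"dz":0.03}]'
python3 drive.py '[{"dz":0.03},{"dz":0.045},{"dz":0.045},{"dz":0.045}]'
python3 to.py .407 .1412 .081 1.37
```

```text
clock: 14.0
tcp_pos: [0.404, 0.1424, 0.1618]
orientation: [-0.312, -3.123, 0.0]
contact_force: [0.2, 0.2, -1.1]
grip_width: 0.0654
gripper_force: 0.0
clock: 14.4
tcp_pos: [0.4079, 0.1394, 0.1177]
orientation: [0.325, 3.125, -0.0]
contact_force: [0.5, -0.3, -0.7]
grip_width: 0.065
gripper_force: 0.0
go [0.0013 0.0016 0.0367] [-0.     0.    -0.006] t 14.4 j [-0.58  0.39  0.12  2.27 -0.1   0.49  0.99]
```

```bash
python3 drive.py '[{"dx":0.001,"dy":0.001,"dz":0.02},{"dx":0.001,"dy":0.001,"dz":0.036},{"dx":0.001,"dy":0.001,"dz":0.036}]'
python3 drive.py '[{},{},{},{}]' .03 40
python3 to.py .6638 .0233 .18 1.414
```

```text
clock: 14.7
tcp_pos: [0.4065, 0.1408, 0.0811]
orientation: [-0.323, -3.124, 0.001]
contact_force: [0.1, -0.0, -0.7]
grip_width: 0.065
gripper_force: 0.0
clock: 15.1
tcp_pos: [0.4072, 0.1412, 0.0827]
orientation: [0.323, 3.123, 0.002]
contact_force: [-1.4, -1.8, 7.7]
grip_width: 0.0438
gripper_force: 41.4
go [-0.2755 -0.0627 -0.0969] [ 0.001  0.002 -0.049] t 15.1 j [-0.57  0.46  0.1   2.28 -0.12  0.4   1.  ]
```

In the tool's units: -0.049 rad / 6.2832 = -0.0078.

```bash
python3 drive.py '[{"dz":-0.05},{"dz":-0.097},{"dx":-0.04,"dy":-0.02,"dz":-0.097,"az":-0.0078},{"dx":-0.08,"dy":-0.035,"dz":-0.097,"az":-0.0078},{"dx":-0.12,"dy":-0.05,"dz":-0.097,"az":-0.0078}]'
python3 drive.py '[{"dx":-0.158,"dy":-0.02},{"dx":-0.158,"dy":-0.02},{"dx":-0.158,"dy":-0.02},{"dx":-0.158,"dy":-0.02},{"dx":-0.158,"dy":-0.02}]'
python3 drive.py '[{"dz":0.03},{"dz":0.06},{"dz":0.06},{"dz":0.06}]'
python3 to.py .6638 .0233 .0945 1.414
```

```text
clock: 15.6
tcp_pos: [0.5151, 0.0671, 0.1803]
orientation: [0.244, 3.129, 0.002]
contact_force: [0.4, 0.6, -1.1]
grip_width: 0.0437
gripper_force: 41.3
clock: 16.1
tcp_pos: [0.6678, 0.0221, 0.1788]
orientation: [0.249, 3.13, -0.001]
contact_force: [-0.1, -0.8, -0.2]
grip_width: 0.0442
gripper_force: 41.3
clock: 16.5
tcp_pos: [0.6654, 0.0239, 0.1189]
orientation: [-0.245, -3.131, -0.0]
contact_force: [0.4, -1.1, -0.3]
grip_width: 0.0435
gripper_force: 41.3
go [ 0.0015 -0.0009  0.0244] [ 0.    -0.002  0.001] t 16.5 j [-0.25  0.67  0.18  1.72 -0.16  0.77  1.42]
```

```bash
python3 drive.py '[{"dx":0.001,"dz":0.014},{"dx":0.001,"dz":0.026},{"dx":0.001,"dz":0.026},{"dx":0.001,"dz":0.026}]'
python3 drive.py '[{},{},{}]' .065
python3 drive.py '[{"dz":-0.03},{"dz":-0.08},{"dz":-0.13},{"dx":0.04,"dy":-0.03,"dz":-0.13},{"dx":0.07,"dy":-0.07,"dz":-0.13}]'
python3 drive.py '[{"dx":0.1,"dy":-0.2},{"dx":0.1,"dy":-0.2},{"dx":0.1,"dy":-0.2},{"dx":0.1,"dy":-0.2},{"dx":0.1,"dy":-0.2}]'
python3 drive.py '[{},{},{},{},{}]'
python3 - <<'E'
from h import *
im,d=r.grab_frame("top"); blobs("top",d,lo=0.024,hi=0.06,box=(.48,.75,-.22,.14),mn=200)
im,d=r.grab_frame("side"); blobs("side",d,lo=0.024,hi=0.06,box=(.48,.75,-.22,.1),mn=200);cv2.imwrite("pics/end.png",im)
E
```

```text
clock: 16.9
tcp_pos: [0.6659, 0.0236, 0.0926]
orientation: [0.246, 3.131, 0.001]
contact_force: [1.6, 0.7, 1.4]
grip_width: 0.044
gripper_force: 45.5
clock: 17.2
tcp_pos: [0.6654, 0.0234, 0.0923]
orientation: [-0.246, -3.132, 0.0]
contact_force: [0.2, 0.2, 0.3]
grip_width: 0.065
gripper_force: 0.0
clock: 17.7
tcp_pos: [0.5856, -0.0329, 0.2242]
orientation: [0.239, 3.129, 0.003]
contact_force: [0.2, -1.4, -0.3]
grip_width: 0.065
gripper_force: 0.0
clock: 18.2
tcp_pos: [0.452, -0.2206, 0.2226]
orientation: [-0.255, -3.13, 0.002]
contact_force: [0.4, 0.4, 0.1]
grip_width: 0.0651
gripper_force: 0.0
clock: 18.7
tcp_pos: [0.4561, -0.2157, 0.2223]
orientation: [-0.243, -3.132, -0.0]
contact_force: [0.2, 0.5, -0.0]
grip_width: 0.0648
gripper_force: 0.0
top px [299. 176.] n 561 ztop 0.035 c 0.661 0.026 w 0.045 l 0.076 long yaw -0.158
top px [333. 183.] n 561 ztop 0.035 c 0.645 -0.059 w 0.045 l 0.076 long yaw -0.168
top px [367. 190.] n 564 ztop 0.035 c 0.630 -0.141 w 0.045 l 0.076 long yaw -0.180
top px [292. 216.] n 575 ztop 0.043 c 0.560 0.040 w 0.035 l 0.090 long yaw -0.128
top px [326. 221.] n 550 ztop 0.043 c 0.549 -0.042 w 0.035 l 0.091 long yaw -0.155
top px [360. 228.] n 570 ztop 0.043 c 0.535 -0.126 w 0.035 l 0.091 long yaw -0.153
side px [372. 218.] n 403 ztop 0.034 c 0.660 0.023 w 0.049 l 0.075 long yaw -0.167
side px [318. 225.] n 200 ztop 0.039 c 0.529 0.041 w 0.030 l 0.038 long yaw 1.370
side px [384. 237.] n 490 ztop 0.034 c 0.644 -0.062 w 0.048 l 0.076 long yaw -0.132
side px [327. 242.] n 236 ztop 0.041 c 0.520 -0.041 w 0.035 l 0.037 long yaw 1.436
side px [398. 257.] n 606 ztop 0.034 c 0.630 -0.144 w 0.049 l 0.075 long yaw -0.203
side px [353. 262.] n 787 ztop 0.041 c 0.535 -0.128 w 0.039 l 0.090 long yaw -0.152
```

View pics/end.png

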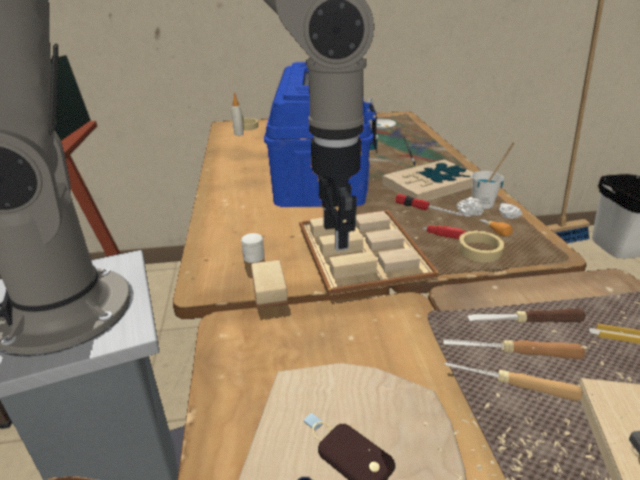

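The picture shows all six blanks in the tray (around px 310–420, 215–275). The jar (252, 247) and sanding block (268, 282) have not moved, and the gripper is clear of everything. The measured centres are within about 3 mm of the cell centres.

```bash
python3 -c "
from bench import r
print(r.hand_in())"
```

```text
the job is handed in; nothing more can be done
None
```

I filled both rows and handed the job in at about 19 s of the 72 s. All six blanks measured within about 3 mm of their cell centres and square to the tray to about 0.03 rad; the set blanks, the jar and the sanding block show no visible shift. The hand-in returned no verdict.

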